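# Fetch the brass spacer from a deep pocket with sprung tongs

## Task

Take the orange-handled sprung tongs by their two grips, reach down with them into the pocket of the grey block that holds the brass spacer, squeeze them shut on it and lift it out. Put the tongs back upright in their yellow stand with the spacer between the tips, and let go, so that the spacer is left in the dish under the tongs. Touch the spacer only with the tongs.

Things in the scene. Friction and masses are not known exactly. Their poses are not given: they have to be found in the camera images.
- tongs: Sprung tongs, loose, 110 g, upright in the yellow stand. Origin midway between the leg tips, at tip height; z up, y the line they close along. Two steel legs, 14 mm wide in x, 4 thick, 32 mm apart inside and 40 outside when free. A shoulder on each (44 mm wide in x, z = 47 to 52 mm) rests on the rim of pocket or slot. Black head on top, 28 mm in y, z = 117 to 129 mm.
- tongs_grip (a point): Point midway between the two flat orange grip plates, 90 mm above the tips: hold here, fingers outside, closing along the tongs' y. Plates: 30 mm wide in x, z = 51 to 115 mm from the tips, outer faces 52 mm apart when free. Held 50 mm over the plates, the tongs stay in the hand with 30 mm between the legs; on the 18 mm spacer the plates are 38 mm apart.
- tongs_left (a joint): How far each side of the tongs is squeezed in from its free place, in m: 0 free, 0.007 on the spacer, 0.010 fully shut. Both sides (plate, shoulder, leg) move in parallel by the same amount. Springs push each side outward with 5 N when free, 8 N when shut; a 20 N grip leaves about 13 N on the spacer.
- brass_spacer: Brass-coloured round spacer, loose, 18 mm diameter, 24 mm tall, 30 g, standing on the floor of one of the three pockets, within 5 mm of the pocket's centre. Origin at the centre of its underside, z along its axis. A black and a white spacer of the same size stand in the other pockets.
- pocket_block: Light grey metal block fixed to the bench, 140 x 84 x 62 mm (x, y, z), origin at the centre of its underside. Three pockets open upward, centred at x = -42, 0, +42 mm, y = 0, each 28 mm in x, 54 mm in y, 50 mm deep (floor at z = 12 mm). With the tongs' y along the block's y and their shoulders on its top, the tips hang 3 mm above the pocket floor.
- stand: Yellow tongs stand fixed to the bench, 76 x 92 x 62 mm, origin at the centre of its underside. The top plate (upper face z = 62 mm) has a slot for the legs at x = y = 0, 28 mm in x, 54 mm in y; the tongs' shoulders rest on the plate, tongs' y along the stand's y, tongs' origin at z = 15 mm.
- stand_dish (a point): Centre of the floor of the stand's dish, below the middle of the slot, 10 mm above the bench. The dish has a black floor, 50 mm in x, 66 mm in y, and rims 8 mm high.
There are look-alikes about, which are no part of the job. What is shaped like the tongs but pink or purple is not meant.

How it is judged:
By the outcome, as a careful person would: the job done as asked, in the order asked, and still so for the second after the job is handed in, with the robot touching nothing.
It also fails if it takes over 46 s, if anything falls off the work surface, if the arm or the gripper's body presses on something with over 40 N, if the wrist force passes 120 N, or if a joint passes its speed limit or range.

## Robot

A 6-joint arm with a two-finger parallel gripper is mounted at the origin on a cart in front of the work surface, level with it; the furniture and walls round the work are solid. World frame = base frame: x ahead of the robot, y to its left, z up, the work surface at z = 0. Lengths are in m, angles in rad, forces in N, time in s.
With the tool pointing down it reaches from about 0.275 to 1 m from the base axis. Payload 8.4 kg.
Tool frame: the origin (TCP) lies on the centre line of the jaws, within the pads' length; the fingertips stand 14 mm ahead of it and the grasp point (between the pads) lies 5 mm behind it (bot.nose_length is the distance from the TCP to the fingertips, in m); z points along the fingers, y is the line along which they close (so a half turn about z gives the same grasp; the last joint's range is limited). The gripper opens to 85 mm and grips with 20 to 120 N. Pads are 22 mm wide; open, the fingers measure 114 mm over their backs; the gripper's body (76 mm by 85 mm) begins 54 mm behind the grasp point. The pads swing forward as they close: fully open they stand 13 mm farther back than shut.
Start: joints at [-1.168, 0.353, 1.633, -0, 1.155, -0.002], TCP at [0.246, -0.574, 0.245] pointing down, gripper open.
Joint ranges: [-2.63, 2.63], [-0.92, 2.1], [0.06, 2.66], [-1.3, 4.44], [0, 2.69], [-3.02, 3.02]. Speed limits (rad/s): [2.22, 2.22, 2.79, 3.14, 3.14, 3.14].

## Interface

Orientations are given as a unit quaternion [w, x, y, z].
In Python, from plant import bot gives the robot as it stands.
- The arm moves only by the tool arm_command, never from a script. Its argument "rows" is text: rows parted by semicolons, each of 6 numbers parted by spaces: the shift along the tool's x, y, z in m, then the turn, a rotation vector about the tool's x, y, z in rad. In form: dx dy dz rx ry rz; .... A call has 1 to 5 rows; each row is the pose to reach, as a shift and turn from the pose commanded when the call began, along the tool's axes at that moment; what a row does not reach only later rows make up. A row lasts 1/8 s, in which the tool goes at most 62.5 mm and 10.7 degrees, less where a joint would pass 70% of its speed; a pose out of reach is approached as far as the arm can. A call with a gripper value outside its range is refused whole. "gripper" is the closure, from -1 (fully open) to 1 (shut), set as the call begins (left out, the last holds). The fingers move at their own pace and stop on an object; "newtons" is the grip in N (left out, the last holds). Time passes only in rows, so rows that repeat a pose let the fingers close. It gives the time, the measured TCP pose, the force, the opening and the grip force at its end, in the units of the state.
- bot.sense(): the state, without advancing time (a new reading comes with each control period).
- bot.snapshot(name): name is "side" or "top"; returns the picture (400x640x3 uint8, red, green, blue); there is no depth.
- bot.calibration(name): a dict with "fx", "fy", "cx", "cy" (pixels), "distortion" ([k1, k2, p1, p2, k3] as OpenCV has them; the pictures are not rectified), "view" (4x4, takes a point from world to camera coordinates). Camera axes: x right, y up, looking along -z (the intrinsics and any distortion apply to the point x, -y, -z); pixel columns grow to the right and rows downward; lengths in m; the calibration is good to about 2 mm. A picture is of the moment at which its call begins. calibration takes no time and is no camera call.
- bot.close_job(): hands the job in; it is judged then, once.
The state is a dict: "time_s": time; "q": joint angles; "qd": joint speeds; "tau": joint torques, N m; "position": TCP position; "eef_rot": TCP orientation; "ft_force": force on the tool from outside, world axes, zero at the start; "moment": the same for the moment, N m; "width": finger opening in m; "grip_force": force on a finger pad.
Only numpy, scipy, OpenCV 4.12 (cv2) and the standard library are available. Lean on these libraries where they do the work, as an engineer would, in place of code of your own. Each camera call takes 0.05 s, during which the arm holds its last target. There are 200 camera calls.

## Working session

There is one attempt and no reset: what is moved stays moved. The work goes in short steps, Python scripts to look and compute and a tool call to move; the robot and the scene stay as the last step left them, time stands still between calls to the robot, and variables do not carry over. Pictures are saved under pics/ and viewed, at most 10 in all, crops included, and the job is handed in when it is done.

Besides the shell and the picture viewer there is one more tool, called after "Call:" in YAML: its name, and indented under it one key for each argument. arm_command: Moves the arm, as the interface text tells. Its arguments: {"type":"object","properties":{"rows":{"type":"string"},"gripper":{"type":"number"},"newtons":{"type":"number"}},"required":["rows"]}

```bash
mkdir -p pics
python3 - <<'E'
from plant import bot
import cv2,json,numpy as np
for n in("side","top"):
    cv2.imwrite(f"pics/{n}0.png",bot.snapshot(n)[:,:,::-1])
    c=bot.calibration(n);print(n,{k:np.round(v,4).tolist() for k,v in c.items()})
s=bot.sense();print(s["position"],s["eef_rot"],s["width"],s["time_s"],bot.nose_length)
E
```

```text
side {'fx': 497.6303, 'fy': 497.6303, 'cx': 319.7007, 'cy': 197.3037, 'distortion': [0.0519, 0.0, 0.0, 0.0, 0.0], 'view': [[0.9889, -0.1486, -0.0037, -0.5054], [0.077, 0.491, 0.8677, -0.0901], [-0.1271, -0.8584, 0.497, -0.9416], [0.0, 0.0, 0.0, 1.0]]}
top {'fx': 425.5173, 'fy': 425.5173, 'cx': 321.8712, 'cy': 194.5543, 'distortion': [0.0325, 0.0, 0.0, 0.0, 0.0], 'view': [[0.0252, -0.9997, 0.0039, -0.1062], [0.9931, 0.0255, 0.1146, -0.5045], [-0.1147, 0.001, 0.9934, -0.8913], [0.0, 0.0, 0.0, 1.0]]}
[ 0.24597411 -0.57411943  0.24462672] [-6.16076598e-04  9.79589299e-01  2.01008479e-01 -1.28458768e-04] 0.08550154322691951 0.1 0.014
```

View pics/top0.png

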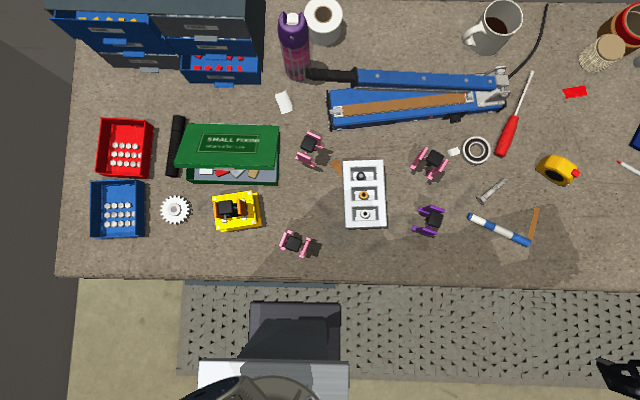

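View pics/side0.png

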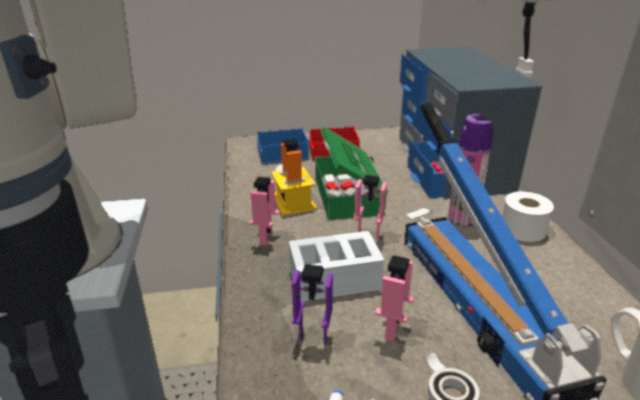

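```bash
cat > h.py <<'E'
import cv2,numpy as np
from plant import bot
def ray(n,px):
    c=bot.calibration(n);K=np.array([[c["fx"],0,c["cx"]],[0,c["fy"],c["cy"]],[0,0,1]])
    p=cv2.undistortPoints(np.array(px,float).reshape(-1,1,2),K,np.array(c["distortion"])).reshape(-1,2)
    V=np.array(c["view"]);d=np.c_[p[:,0],-p[:,1],-np.ones(len(p))]@V[:3,:3]
    return -V[:3,:3].T@V[:3,3],d
def plane(n,px,z):
    o,d=ray(n,px);return o+d*((z-o[2])/d[:,2])[:,None]
def big(m):
    cs,_=cv2.findContours(m.astype(np.uint8),cv2.RETR_EXTERNAL,cv2.CHAIN_APPROX_NONE);return max(cs,key=cv2.contourArea)
E
python3 - <<'E'
from h import *
im=cv2.imread("pics/top0.png");hsv=cv2.cvtColor(im,cv2.COLOR_BGR2HSV).astype(int)
H,S,V=hsv[...,0],hsv[...,1],hsv[...,2]
def roi(m,x0,x1,y0,y1):
    r=np.zeros_like(m);r[y0:y1,x0:x1]=m[y0:y1,x0:x1];return r
def rep(nm,c,z):
    w=plane("top",c.reshape(-1,2)+0.0,z)[:,:2]
    (cx,cy),(a,b),t=cv2.minAreaRect((w*1000).astype(np.float32));print(nm,"px",c.reshape(-1,2).mean(0).round(1),"mm",round(cx,1),round(cy,1),round(a,1),round(b,1),round(t,1))
rep("block",big(roi((S<40)&(V>190),335,395,150,235)),.062)
y=roi((H>22)&(H<35)&(S>150)&(V>170),200,270,180,240);rep("stand",big(y),.062)
br=roi((H>8)&(H<28)&(S>90)&(V>60),350,380,165,225);c=big(br)
rep("brass",c,.036);print(cv2.boundingRect(c))
hd=roi(V<60,215,255,190,225);rep("head",big(hd),.129)
o=roi((H>4)&(H<19)&(S>150)&(V>110),205,265,185,235);rep("orange",np.argwhere(o)[:,::-1].reshape(-1,1,2),.115)
# pocket openings: dark holes within block top
m=roi((V<=190)|(S>=40),347,382,164,224)
cs,_=cv2.findContours(m.astype(np.uint8),cv2.RETR_EXTERNAL,cv2.CHAIN_APPROX_NONE)
for c in cs:
    if cv2.contourArea(c)>60: rep("pocket",c,.062)
a=cv2.resize(im[150:240,335:395],None,fx=6,fy=6,interpolation=cv2.INTER_CUBIC)
b=cv2.resize(im[180:240,200:272],None,fx=6,fy=6,interpolation=cv2.INTER_CUBIC)
q=np.zeros((540,792,3),np.uint8);q[:540,:360]=a;q[:360,360:]=b;cv2.imwrite("pics/crop.png",q)
E
```

```text
block px [364.1 193.2] mm 509.5 -181.2 139.8 84.8 3.6
stand px [235.1 222.2] mm 440.9 83.5 30.9 84.4 7.3
brass px [363.  194.6] mm 508.7 -181.6 16.7 16.9 46.0
(359, 191, 9, 9)
head px [227.5 210.1] mm 462.6 85.9 33.7 39.8 15.7
orange px [225.6 207.7] mm 467.0 92.0 28.2 54.0 8.3
pocket px [364.9 211. ] mm 467.1 -183.6 29.1 54.0 1.5
pocket px [363.7 192.5] mm 508.5 -180.4 29.0 54.7 4.9
pocket px [362.4 173. ] mm 551.0 -178.4 29.7 54.5 1.5
```

View pics/crop.png

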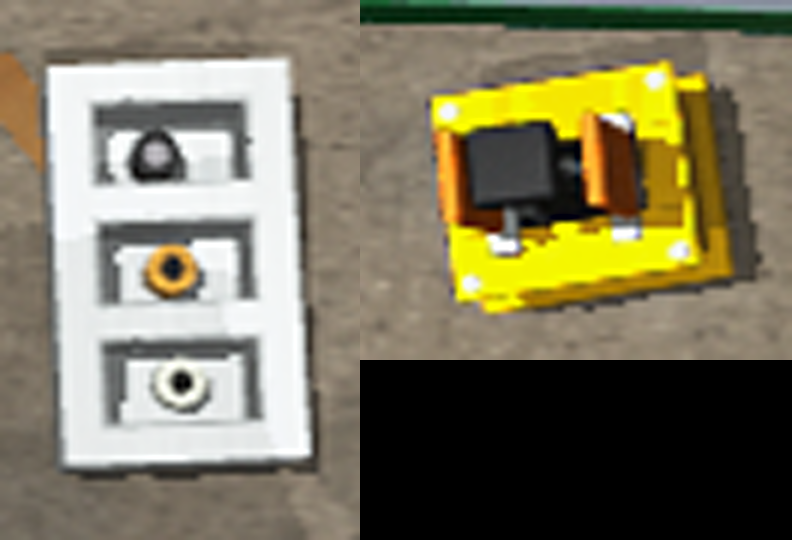

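The crop shows the brass spacer in the middle pocket at top-image px (364,195). The black (362,175) and white (365,214) spacers are in the pockets above and below it. The orange tongs stand in the yellow stand at px (226,208). The pink tongs at (310,148), (430,163), (295,243) and the purple pair at (430,220) are look-alikes: wrong colour, and not in the stand.

Run:
```python
from h import *
sc=[(214.7,198.3),(249.2,193.3),(253.3,221.7),(218.7,227.2)]
w=plane("top",[(x-.4,y-.4) for x,y in sc],.062)*1000
print("screws",w.round(1).tolist(),"centre",w.mean(0).round(1),"yaw",np.degrees(np.arctan2(-(w[0]-w[1])[0],(w[0]-w[1])[1])))
im=cv2.imread("pics/top0.png");V=im.max(2).astype(int)
m=np.zeros_like(V);m[199:218,216:234]=(V<70)[199:218,216:234]
m=cv2.morphologyEx(m.astype(np.uint8),cv2.MORPH_OPEN,np.ones((5,5)))
print("headtop px",cv2.minAreaRect(big(m)));print(plane("top",[(224.8,207.1)],.144)*1000)
# side view of head + orange
s=cv2.imread("pics/side0.png");hs=cv2.cvtColor(s,cv2.COLOR_BGR2HSV).astype(int);H,S,Vv=hs[...,0],hs[...,1],hs[...,2]
o=np.zeros_like(H);o[130:200,270:315]=((H>4)&(H<18)&(S>160)&(Vv>120))[130:200,270:315]
c=big(o);print("orange side",cv2.boundingRect(c))
st=bot.sense();p=np.array(st["position"])
from scipy.spatial.transform import Rotation as R
q=st["eef_rot"];Rt=R.from_quat([q[1],q[2],q[3],q[0]])
for t in([.463,.087,.20],[.463,.087,.10],[.509,-.1815,.2]): print(t,Rt.inv().apply(np.array(t)-p).round(4))
```

```text
screws [[490.6, 129.9, 62.0], [502.9, 59.0, 62.0], [444.0, 47.8, 62.0], [430.9, 118.4, 62.0]] centre [467.1  88.8  62. ] yaw 9.824010910353739
headtop px ((223.0, 205.5), (9.0, 12.0), 90.0)
[[465.40263381  88.6600919  144.        ]]
orange side (282, 144, 19, 37)
[0.463, 0.087, 0.2] [ 0.4598 -0.5222  0.0453]
[0.463, 0.087, 0.1] [ 0.4598 -0.522   0.1453]
[0.509, -0.1815, 0.2] [ 0.3964 -0.2573  0.0449]
```

Call:
arm_command:
  rows: "0.037 -0.042 0 0 0 0.046; 0.074 -0.084 0 0 0 0.092; 0.111 -0.126 0 0 0 0.138; 0.148 -0.168 0 0 0 0.184; 0.185 -0.209 0 0 0 0.230"
  gripper: -1
  newtons: 20

```text
time_s: 0.72
position: [0.334, -0.3077, 0.2451]
eef_rot: [-0.0, 0.996, 0.086, 0.0]
ft_force: [0.9, 0.5, -0.5]
width: 0.0854
grip_force: 0.0
```

Call:
arm_command:
  rows: "0.028 -0.052 0 0 0 0; 0.056 -0.104 0 0 0 0; 0.084 -0.155 0 0 0 0; 0.112 -0.207 0 0 0 0; 0.140 -0.258 0 0 0 0"

```text
time_s: 1.35
position: [0.4271, -0.0292, 0.2454]
eef_rot: [0.0, 0.996, 0.087, 0.0]
ft_force: [1.6, -0.5, -0.5]
width: 0.0854
grip_force: 0.0
```

Call:
arm_command:
  rows: "0.030 -0.055 0 0 0 0; 0.0595 -0.111 0 0 0 0; 0.0595 -0.111 0.02 0 0 0; 0.0595 -0.111 0.045 0 0 0; 0.0595 -0.111 0.045 0 0 0"

```text
time_s: 1.98
position: [0.4647, 0.0885, 0.1987]
eef_rot: [0.0, 0.996, 0.088, -0.002]
ft_force: [-0.3, 0.2, 0.8]
width: 0.0855
grip_force: 0.0
```

Run:
```python
from h import *
s=bot.sense();print(s["position"],s["eef_rot"])
a=bot.snapshot("top")[:,:,::-1][150:250,170:290];b=bot.snapshot("side")[:,:,::-1][80:230,220:370]
q=np.zeros((500,800,3),np.uint8);q[:333,:400]=cv2.resize(a,(400,333));q[:400,400:]=cv2.resize(b,(400,400));cv2.imwrite("pics/g1.png",q)
```

```text
[0.46468475 0.08851271 0.1987228 ] [ 1.89041462e-04  9.96159689e-01  8.75318472e-02 -2.00361972e-03]
```

View pics/g1.png

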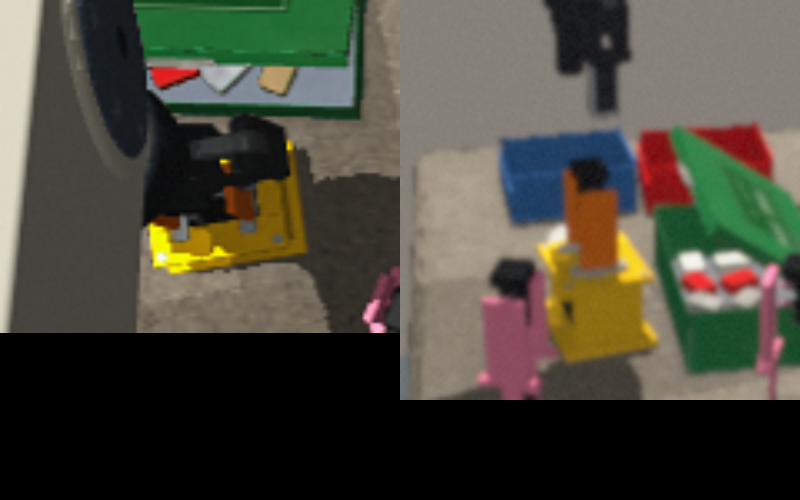

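The tool hangs above the head: finger at crop (600,90), tongs head at (588,172). I'll go down slowly and watch the force.

Call:
arm_command:
  rows: "0.001 0 0.02 0 0 0; 0.001 0 0.04 0 0 0; 0.001 0 0.06 0 0 0; 0.001 0 0.08 0 0 0; 0.001 0 0.09 0 0 0"

```text
time_s: 2.7
position: [0.4676, 0.0885, 0.1104]
eef_rot: [-0.0, 0.996, 0.087, 0.0]
ft_force: [0.2, -0.3, 0.1]
width: 0.0855
grip_force: 0.0
```

Call:
arm_command:
  rows: "0 0 0.005 0 0 0; 0 0 0.01 0 0 0; 0 0 0.01 0 0 0"

```text
time_s: 3.08
position: [0.4673, 0.0887, 0.1004]
eef_rot: [-0.0, 0.996, 0.087, 0.0]
ft_force: [-0.3, -0.5, 0.1]
width: 0.0858
grip_force: 0.0
```

Call:
arm_command:
  rows: "0 0 0 0 0 0; 0 0 0 0 0 0; 0 0 0 0 0 0; 0 0 0 0 0 0"
  gripper: -0.17
  newtons: 20

```text
time_s: 3.58
position: [0.4675, 0.0888, 0.1007]
eef_rot: [-0.0, 0.996, 0.087, 0.0]
ft_force: [-0.5, -0.8, 5.5]
width: 0.0503
grip_force: 6.5
```

Call:
arm_command:
  rows: "0 0 -0.01 0 0 0; 0 0 -0.02 0 0 0; 0 0 -0.04 0 0 0; 0 0 -0.06 0 0 0; 0 0 -0.06 0 0 0"

```text
time_s: 4.2
position: [0.4682, 0.0889, 0.1619]
eef_rot: [-0.0, 0.996, 0.087, 0.002]
ft_force: [-0.1, 0.9, -1.2]
width: 0.0502
grip_force: 5.4
```

Run:
```python
from h import *
b=bot.snapshot("side")[:,:,::-1][80:230,220:370]
cv2.imwrite("pics/g2.png",cv2.resize(b,(500,500)))
```

```text
(no output)
```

View pics/g2.png

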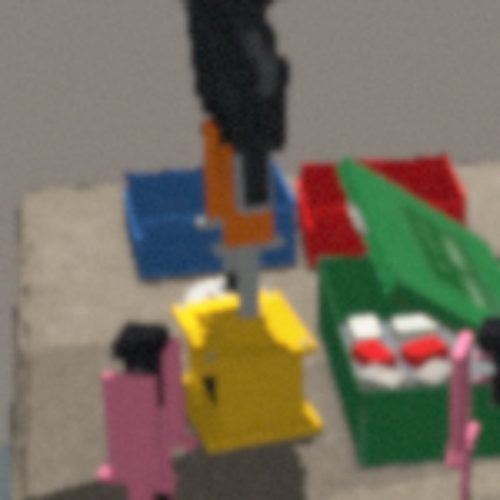

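Call:
arm_command:
  rows: "0 0 -0.03 0 0 0; 0 0 -0.06 0 0 0; 0 0 -0.07 0 0 0; -0.001 0.04 -0.07 0 0 0.02; -0.002 0.08 -0.07 0 0 0.04"

```text
time_s: 4.88
position: [0.4786, 0.0089, 0.2292]
eef_rot: [-0.0, 0.998, 0.068, -0.001]
ft_force: [0.7, -0.0, -1.5]
width: 0.05
grip_force: 5.4
```

Call:
arm_command:
  rows: "-0.001 0.045 0 0 0 0.02; -0.002 0.09 0 0 0 0.04; -0.004 0.14 0 0 0 0.055; -0.005 0.18 0 0 0 0.066; -0.008 0.1925 0 0 0 0.072"

```text
time_s: 5.5
position: [0.4966, -0.184, 0.2288]
eef_rot: [-0.0, 1.0, 0.03, -0.001]
ft_force: [0.1, 1.0, -0.9]
width: 0.0502
grip_force: 5.4
```

Call:
arm_command:
  rows: "0 0 0.02 0 0 0; 0 0 0.03 0 0 0; 0 0 0.03 0 0 0"

```text
time_s: 5.88
position: [0.4962, -0.1814, 0.1991]
eef_rot: [-0.001, 0.999, 0.032, -0.001]
ft_force: [-0.1, 0.3, -1.2]
width: 0.0503
grip_force: 5.4
```

Run:
```python
from h import *
s=bot.sense();print(s["position"],s["eef_rot"])
a=bot.snapshot("top")[:,:,::-1];b=bot.snapshot("side")[:,:,::-1]
cv2.imwrite("pics/t3full.png",a);cv2.imwrite("pics/s3full.png",b)
q=np.zeros((600,800,3),np.uint8);q[:,:390]=cv2.resize(a[120:243,320:400],(390,600),interpolation=cv2.INTER_CUBIC);q[:,400:]=cv2.resize(b[130:310,270:390],(400,600),interpolation=cv2.INTER_CUBIC);cv2.imwrite("pics/g3.png",q)
```

```text
[ 0.49624686 -0.18135807  0.1991437 ] [-5.32886391e-04  9.99495414e-01  3.17380652e-02 -1.15238115e-03]
```

View pics/g3.png

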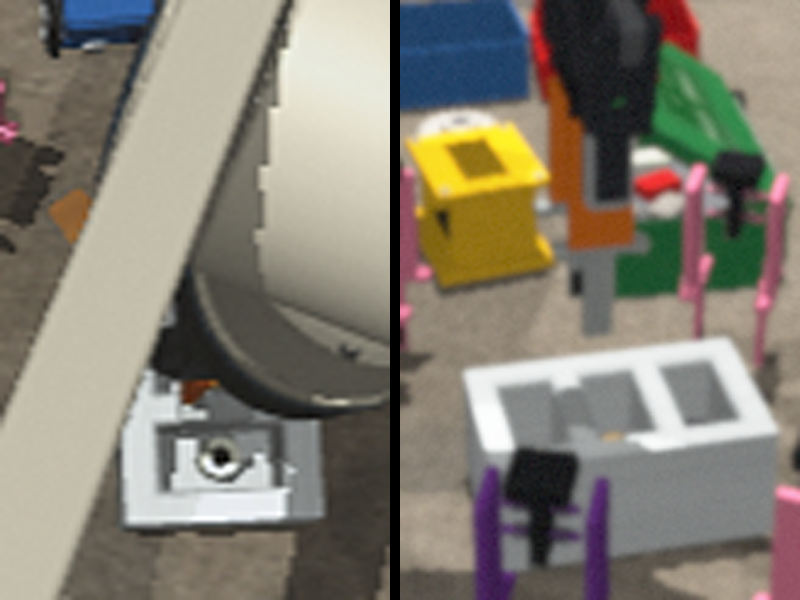

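Run:
```python
from h import *
f=lambda x,y:(270+(x-400)/3.3333-.35,130+y/3.3333-.35)
o,d=ray("side",[f(583,335),f(612,335),f(597,335),f(584,255),f(613,250)])
for y in(-.200,):print(((o+d*((y-o[1])/d[:,1])[:,None])*1000).round(1))
print("block top corners/pockets",(plane("side",[f(465,370),f(727,338),f(776,432),f(497,388),f(548,381),f(580,377),f(640,370),f(658,430),f(662,366),f(712,360),f(738,418)],.062)*1000).round(1).tolist())
print("stand slot",(plane("side",[f(443,147),f(492,137),f(512,173),f(463,180)],.062)*1000).round(1).tolist())
c,s=np.cos(np.radians(3.6)),np.sin(np.radians(3.6))
for x,y in((-70,42),(70,42),(70,-42),(-56,27),(-28,27),(-14,27),(14,27),(14,-27),(28,27),(56,27),(56,-27)):print((round(509.5+c*x-s*y,1),round(-181.2+s*x+c*y,1)),end=' ')
```

```text
[[ 489.1 -200.   114.6]
 [ 502.9 -200.   113.2]
 [ 495.7 -200.   113.9]
 [ 489.5 -200.   158.1]
 [ 502.9 -200.   159.5]]
block top corners/pockets [[437.4, -144.2, 62.0], [575.5, -136.1, 62.0], [579.9, -218.8, 62.0], [451.7, -162.3, 62.0], [477.7, -160.2, 62.0], [494.1, -159.2, 62.0], [525.1, -157.8, 62.0], [524.3, -208.6, 62.0], [536.9, -156.0, 62.0], [563.2, -154.7, 62.0], [564.6, -205.1, 62.0]]
stand slot [[447.3, 105.6, 62.0], [479.7, 114.9, 62.0], [486.5, 63.7, 62.0], [455.7, 59.3, 62.0]]
(np.float64(437.0), np.float64(-143.7)) (np.float64(576.7), np.float64(-134.9)) (np.float64(582.0), np.float64(-218.7)) (np.float64(451.9), np.float64(-157.8)) (np.float64(479.9), np.float64(-156.0)) (np.float64(493.8), np.float64(-155.1)) (np.float64(521.8), np.float64(-153.4)) (np.float64(525.2), np.float64(-207.3)) (np.float64(535.7), np.float64(-152.5)) (np.float64(563.7), np.float64(-150.7)) (np.float64(567.1), np.float64(-204.6))
```

Call:
arm_command:
  rows: "0.014 0.001 0 0 0 0; 0.014 0.001 0.02 0 0 0; 0.014 0.001 0.035 0 0 0; 0.014 0.001 0.045 0 0 0; 0.014 0.001 0.045 0 0 0"

```text
time_s: 6.6
position: [0.5107, -0.1822, 0.1545]
eef_rot: [-0.0, 1.0, 0.031, -0.001]
ft_force: [0.3, -0.0, -1.1]
width: 0.0497
grip_force: 5.4
```

Run:
```python
from h import *
s=bot.sense();print(s["position"],s["ft_force"])
b=bot.snapshot("side")[:,:,::-1]
cv2.imwrite("pics/g4.png",cv2.resize(b[180:290,280:400],(720,600),interpolation=cv2.INTER_CUBIC)[:600])
```

```text
[ 0.51074904 -0.18217515  0.15454304] [ 0.25267751 -0.03702051 -1.07976344]
```

View pics/g4.png

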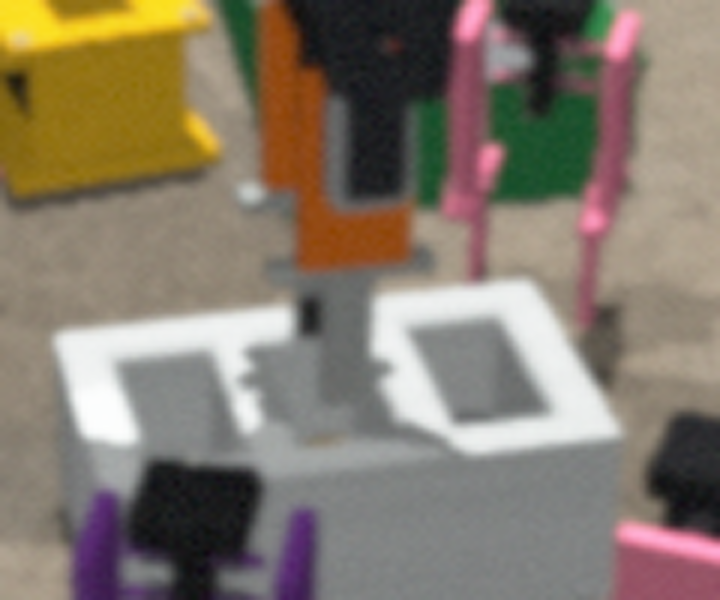

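The leg hangs over the middle pocket at crop (346,405), with the brass just visible at (325,437). Going down, watching force.

Call:
arm_command:
  rows: "-0.0005 -0.0005 0.015 0 0 0; -0.0005 -0.0005 0.025 0 0 0; -0.0005 -0.0005 0.035 0 0 0; -0.0005 -0.0005 0.035 0 0 0"

```text
time_s: 7.15
position: [0.5099, -0.1817, 0.1193]
eef_rot: [-0.0, 1.0, 0.031, -0.001]
ft_force: [0.5, -0.4, 0.3]
width: 0.05
grip_force: 5.4
```

Call:
arm_command:
  rows: "0 0 0.008 0 0 0; 0 0 0.015 0 0 0; 0 0 0.017 0 0 0; 0 0 0.017 0 0 0"

```text
time_s: 7.65
position: [0.5105, -0.1819, 0.1032]
eef_rot: [-0.0, 1.0, 0.031, -0.0]
ft_force: [0.2, -0.7, -1.1]
width: 0.0499
grip_force: 5.4
```

Call:
arm_command:
  rows: "0 0 0 0 0 0; 0 0 0 0 0 0; 0 0 0 0 0 0; 0 0 0 0 0 0; 0 0 0 0 0 0"
  gripper: 1
  newtons: 25

```text
time_s: 8.28
position: [0.5108, -0.182, 0.1036]
eef_rot: [0.0, 1.0, 0.031, 0.0]
ft_force: [0.4, -0.3, 3.5]
width: 0.0366
grip_force: 25.3
```

Call:
arm_command:
  rows: "0 0 -0.01 0 0 0; 0 0 -0.02 0 0 0; 0 0 -0.03 0 0 0; 0 0 -0.04 0 0 0; 0 0 -0.04 0 0 0"

```text
time_s: 8.9
position: [0.5111, -0.1821, 0.1444]
eef_rot: [0.0, 1.0, 0.031, 0.001]
ft_force: [0.1, -0.6, -1.7]
width: 0.0368
grip_force: 25.3
```

Call:
arm_command:
  rows: "0 0 -0.02 0 0 0; 0 0 -0.04 0 0 0; 0 0 -0.06 0 0 0; 0 0 -0.08 0 0 0; 0 0 -0.08 0 0 0"

```text
time_s: 9.52
position: [0.5113, -0.1822, 0.2243]
eef_rot: [0.0, 1.0, 0.031, 0.001]
ft_force: [0.4, 1.0, -0.8]
width: 0.0366
grip_force: 25.4
```

Run:
```python
from h import *
s=bot.sense();print(s["position"],s["ft_force"],s["width"])
b=bot.snapshot("side")[:,:,::-1]
cv2.imwrite("pics/s5full.png",b);cv2.imwrite("pics/g5.png",cv2.resize(b[130:270,280:400],(514,600),interpolation=cv2.INTER_CUBIC))
```

```text
[ 0.51129333 -0.18215298  0.22430069] [ 0.37429642  1.03670042 -0.78496981] 0.03662959564721545
```

View pics/g5.png

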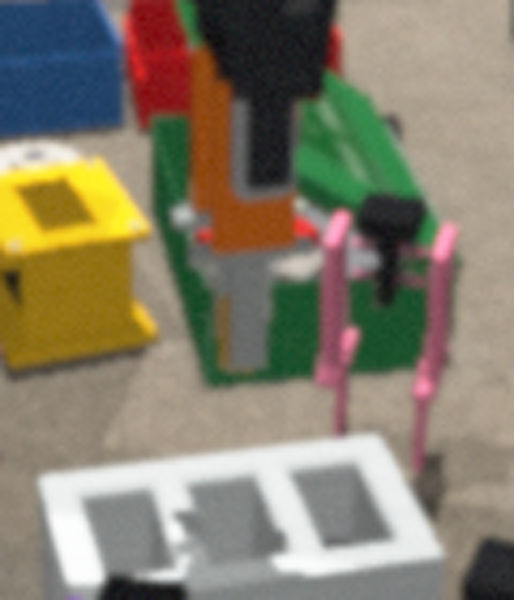

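The brass spacer is between the legs, visible left of the near leg at crop (223,330), and the middle pocket is empty. Heading back to the stand.

Call:
arm_command:
  rows: "-0.003 -0.03 0 0 0 -0.015; -0.007 -0.075 0 0 0 -0.035; -0.011 -0.12 0 0 0 -0.055; -0.016 -0.165 0 0 0 -0.075; -0.020 -0.21 0 0 0 -0.095"

```text
time_s: 10.2
position: [0.4763, 0.0277, 0.222]
eef_rot: [-0.0, 0.997, 0.079, -0.001]
ft_force: [-0.1, 0.7, -0.6]
width: 0.0366
grip_force: 25.4
```

Call:
arm_command:
  rows: "0 -0.035 0 0 0 -0.010; 0 -0.055 0 0 0 -0.017; 0 -0.063 0 0 0 -0.017; 0 -0.063 0 0 0 -0.017"

```text
time_s: 10.7
position: [0.4672, 0.0886, 0.2226]
eef_rot: [0.0, 0.996, 0.088, -0.001]
ft_force: [0.3, -0.5, -1.5]
width: 0.0369
grip_force: 25.5
```

Run:
```python
from h import *
from scipy.spatial.transform import Rotation as R
s=bot.sense();q=s["eef_rot"];print(np.degrees(2*np.arctan2(q[2],q[1])),s["position"],s["width"])
print(R.from_quat([q[1],q[2],q[3],q[0]]).inv().apply(np.array([.4675,.0888,.2243])-s["position"]).round(4))
# tongs offset in hand: earlier picture s5
f=lambda x,y:(280+x/4.2857-.38,130+y/4.2857-.38)
o,d=ray("side",[f(231,368),f(270,368)]);print(((o+d*((-.195-o[1])/d[:,1])[:,None])*1000).round(1))
```

```text
10.04766826063181 [0.46718355 0.08859686 0.22261851] 0.03690268866152715
[ 0.0003 -0.0001 -0.0017]
[[ 503.9 -195.   137. ]
 [ 518.3 -195.   135.6]]
```

Call:
arm_command:
  rows: "0 0 0.02 0 0 0; 0 0 0.04 0 0 0; 0 0 0.055 0 0 0; 0 0 0.065 0 0 0; 0 0 0.075 0 0 0"

```text
time_s: 11.32
position: [0.4678, 0.0884, 0.1479]
eef_rot: [0.0, 0.996, 0.087, 0.0]
ft_force: [0.3, 0.5, -2.2]
width: 0.0371
grip_force: 25.5
```

Call:
arm_command:
  rows: "0 0 0.01 0 0 0; 0 0 0.02 0 0 0; 0 0 0.03 0 0 0; 0 0 0.037 0 0 0; 0 0 0.037 0 0 0"

```text
time_s: 11.95
position: [0.4671, 0.0886, 0.1107]
eef_rot: [0.0, 0.996, 0.087, -0.001]
ft_force: [-0.4, 0.6, -1.6]
width: 0.0365
grip_force: 25.5
```

Now the last few millimetres, until the shoulders take the load.

Call:
arm_command:
  rows: "0 0 0.002 0 0 0; 0 0 0.004 0 0 0; 0 0 0.006 0 0 0; 0 0 0.006 0 0 0"

```text
time_s: 12.45
position: [0.4674, 0.0886, 0.1052]
eef_rot: [0.0, 0.996, 0.087, -0.0]
ft_force: [-0.6, 0.2, -1.5]
width: 0.0365
grip_force: 25.5
```

Call:
arm_command:
  rows: "0 0 0.001 0 0 0; 0 0 0.002 0 0 0; 0 0 0.002 0 0 0"

```text
time_s: 12.82
position: [0.4675, 0.0886, 0.1032]
eef_rot: [0.0, 0.996, 0.087, -0.0]
ft_force: [0.7, 0.4, -2.0]
width: 0.037
grip_force: 25.5
```

Call:
arm_command:
  rows: "0 0 0.001 0 0 0; 0 0 0.002 0 0 0; 0 0 0.002 0 0 0"

```text
time_s: 13.2
position: [0.4677, 0.0887, 0.1026]
eef_rot: [-0.0, 0.996, 0.087, 0.0]
ft_force: [-6.4, -1.5, 19.9]
width: 0.037
grip_force: 26.4
```

Seated. Ease off 1 mm and open.

Call:
arm_command:
  rows: "0 0 -0.001 0 0 0; 0 0 -0.001 0 0 0"

```text
time_s: 13.45
position: [0.4677, 0.0887, 0.1027]
eef_rot: [-0.0, 0.996, 0.087, 0.0]
ft_force: [-2.5, -0.6, 7.7]
width: 0.0367
grip_force: 25.9
```

Call:
arm_command:
  rows: "0 0 0 0 0 0; 0 0 0 0 0 0; 0 0 0 0 0 0; 0 0 0 0 0 0; 0 0 0 0 0 0"
  gripper: -0.2

```text
time_s: 14.08
position: [0.4675, 0.0886, 0.1022]
eef_rot: [0.0, 0.996, 0.087, -0.0]
ft_force: [-0.3, 0.2, -1.4]
width: 0.0512
grip_force: 5.2
```

Call:
arm_command:
  rows: "0 0 0 0 0 0; 0 0 0 0 0 0; 0 0 0 0 0 0; 0 0 0 0 0 0; 0 0 0 0 0 0"
  gripper: -1

```text
time_s: 14.7
position: [0.4675, 0.0887, 0.1023]
eef_rot: [-0.0, 0.996, 0.087, 0.0]
ft_force: [-0.1, 0.5, 0.3]
width: 0.0852
grip_force: 0.0
```

Call:
arm_command:
  rows: "0 0 -0.02 0 0 0; 0 0 -0.045 0 0 0; 0 0 -0.07 0 0 0; 0 0 -0.10 0 0 0; 0 0 -0.13 0 0 0"

```text
time_s: 15.32
position: [0.4673, 0.0886, 0.2332]
eef_rot: [0.0, 0.996, 0.087, -0.0]
ft_force: [0.2, -0.4, -0.5]
width: 0.0852
grip_force: 0.0
```

Call:
arm_command:
  rows: "0 0.05 0 0 0 0; 0 0.10 0 0 0 0; 0 0.15 0 0 0 0; 0 0.20 0 0 0 0; 0 0.24 0 0 0 0"

```text
time_s: 15.95
position: [0.5093, -0.1496, 0.2323]
eef_rot: [0.0, 0.996, 0.087, 0.0]
ft_force: [0.4, 0.1, -0.1]
width: 0.0852
grip_force: 0.0
```

Run:
```python
from h import *
print(bot.sense()["position"])
a=bot.snapshot("top")[:,:,::-1];b=bot.snapshot("side")[:,:,::-1]
q=np.zeros((500,800,3),np.uint8);q[:400,:390]=cv2.resize(a[175:245,200:268],(390,400),interpolation=cv2.INTER_CUBIC);q[:,400:]=cv2.resize(b[125:225,255:335],(400,500),interpolation=cv2.INTER_CUBIC);cv2.imwrite("pics/g6.png",q)
```

```text
[ 0.50930046 -0.14960369  0.23231344]
```

View pics/g6.png

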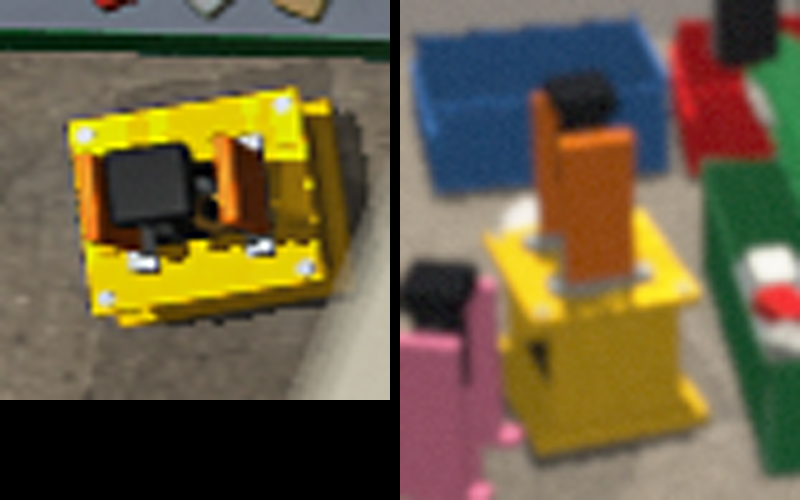

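The tongs stand upright in the slot, free and seated: head at top crop (148,183), shoulders level on the plate in the side crop at (600,285). A brass glint shows between the legs at top crop (207,210). Handing in.

```bash
python3 -c "
from plant import bot
print(bot.close_job())"
```

```text
the job is handed in; nothing more can be done
None
```

The job is handed in at about 16 s: the tongs lifted the brass spacer out of the middle pocket and are back upright and released in the yellow stand; the spacer should be in the dish, though I saw only a brass glint between the legs.

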